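# Uncouple the parade wagons and hold the tongue up

### The job

Uncouple the red wagon from the blue one: draw the coupler's spring latch out sideways by its red cross bar as far as it goes, and with it drawn lift the tongue up off the ball - never heave it against a closed latch. Finish while holding the tongue up steadily with about 50 mm of clear air between the ball and the mouth of the coupler, so that the blue wagon can be rolled out from under it, and leave the paint jar, tape roll, brush and painted figure as they stand.

Things in the scene. Friction and masses are not known exactly. Their poses are not given: they have to be found in the camera images.
- front_wagon: The blue wagon (chocked, fixed). Origin on the table straight under the ball; y runs along the train to the red wagon, x across it, z up. Its bed: y = -530 to -170 mm, x within 145 mm, 180 mm high; a fixed figure on it reaches 300 mm at y = -440 mm. The red wagon (chocked, fixed, 180 mm high) lies from y = 356 to 730 mm, its hinge bracket (135 mm high) from y = 304 mm.
- ball_mount: Steel hitch on the blue wagon's tail: flat bar and a 40 mm ball with its top 135 mm above the table; the ball has an undercut neck. Same origin and axes as the blue wagon.
- ball_top (a point): The topmost point of the ball, 135 mm above the table.
- coupler: The tongue of the red wagon: a yellow 30 mm square tube (y = 26 to 302 mm, 100 to 130 mm high) with a domed aluminium coupler at its end, 54 mm across and open below, that sits over the ball (top 142 mm, mouth 92 mm above the table), and a spring housing on its +x side (to x = 52 mm, at most 109 mm high). 0.6 to 0.9 kg in all, 4 to 6 N to lift at the ball. While seated, origin and axes are those of the blue wagon; it turns with the tongue.
- coupler_mouth (a point): Centre of the coupler's open mouth, its lower rim, straight under the dome; seated it is 43 mm below the top of the ball. The clear air is the height of this point above the ball's top.
- tongue (a joint): Turn of the tongue about its level hinge on the red wagon (rad): 0 seated on the ball, grows as the coupler rises, at most 0.7. The hinge line runs along x of the blue wagon, at y = 320 mm from the ball's axis, 115 mm above the table. It turns freely: let go, the tongue falls.
- latch (a joint): Slide of the spring latch (m): 0 home with its keeper plate under the ball so that the tongue cannot rise more than 1 degree, 0.014 fully drawn. It must be drawn 0.010 for the keeper to clear the ball. It slides out along +x of the coupler; the spring pulls back with 5.5 N when home and 10 N when drawn, and snaps it home if let go.
- latch_bar (a point): Centre of the latch's red cross bar, the part to hold: a 14 mm round bar 50 mm long, lying along the tongue (y axis of the coupler), on a 9 mm thick upright arm below it. Home and seated it is 88 mm from the ball's axis on the +x side, 139 mm above the table, with 54 mm free between bar and dome. It rides with the latch and with the tongue. Its x axis is the way to pull.
- jar_mid (a point): Bystander: lidded blue paint jar, 64 mm across, 75 mm high; the point is half-way up.
- tape_mid (a point): Bystander: roll of masking tape lying flat, 96 mm across, 25 mm high; the point is its centre.
- figure_mid (a point): Bystander: painted dark blue cone figure with a copper head, foot 72 mm across, 160 mm high; the point is half-way up.
- paint_brush_grip (a point): Bystander: flat brush lying on the table; the point is on its handle.

How it is judged:
By the outcome, as a careful person would: the job done as asked, in the order asked, and still so for the second after the job is handed in, while the arm keeps its last pose, push and grip.
It also fails if it takes over 35 s, if anything falls off the work surface, if the arm or the gripper's body presses on something with over 40 N, if the wrist force passes 120 N, or if a joint passes its speed limit or range.

### The arm

A 6-joint arm with a two-finger parallel gripper is mounted at the origin on the work surface. World frame = base frame: x ahead of the robot, y to its left, z up, the work surface at z = 0. Lengths are in m, angles in rad, forces in N, time in s.
With the tool pointing down it reaches from about 0.425 to 1.125 m from the base axis. Payload 14.9 kg.
Tool frame: the origin (TCP) lies at the very end of the fingers, on their centre line; the grasp point (between the pads) lies 19 mm behind it (ctrl.grasp_offset is the distance from the TCP to the grasp point, in m); x points along the fingers, y is the direction in which the jaws open and shut, and the axes are right-handed (so a half turn about x gives the same grasp; the last joint's range is limited). The gripper opens to 91 mm and grips with 3 to 60 N. Pads are 32 mm wide; open, the fingers measure 118 mm over their backs; the gripper's body (76 mm by 178 mm) begins 60 mm behind the grasp point.
Start: joints at [1.173, 0.379, 1.734, -0, 1.028, -0.033], TCP at [0.25, 0.654, 0.214] pointing down, gripper open.
Joint ranges: [-2.77, 2.77], [-0.74, 2.19], [0, 2.66], [-1.06, 4.2], [0.31, 2.87], [-3.08, 3.08]. Speed limits (rad/s): [1.89, 1.89, 2.39, 3.14, 3.14, 3.14].

### API

Orientations are given as a unit quaternion [x, y, z, w].
In Python, from bench import ctrl, optics, spotter gives the robot as it stands.
- The arm moves only by the tool drive_tool, never from a script. Its arguments are lists of equal length, an entry for each row: "twist": the turn, a rotation vector about the tool's x, y, z in rad, a list of three; "xyz": the shift along the tool's x, y, z in m, a list of three; "grip": the opening, from 0 (shut) to 1 (fully open). A call has 1 to 12 rows; each row is the pose to reach, as a shift and turn from the pose commanded when the call began, along the tool's axes at that moment; what a row does not reach only later rows make up. A row lasts 1/10 s, in which the tool goes at most 50 mm and 8.59 degrees, less where a joint would pass 70% of its speed; a pose out of reach is approached as far as the arm can. A call with a gripper value outside its range is refused whole. The fingers move at their own pace and stop on an object; the grip force is fixed at half the most. Time passes only in rows, so rows that repeat a pose let the fingers close. It gives the time, the measured TCP pose, the force and the opening at its end, in the units of the state.
- ctrl.sense(): the state, without advancing time (a new reading comes with each control period).
- optics.get_image(name): name is "scene" or "top" or "wrist"; returns a dict with "img" (400x640x3 uint8, red, green, blue), "z_map" (400x640 float32, m along the optical axis (not along the pixel's ray), 0 where there is no reading), "fov_y" (degrees; the focal length in pixels is half the picture's height over the tangent of half this angle, whatever the lens; pixels are square), "cx", "cy" (the principal point, pixels), "rvec" (rotation vector, rad) and "tvec" (3), from world to camera coordinates, as OpenCV has them. Camera axes: x right, y down, z forward; pixel columns grow to the right and rows downward; lengths in m; the calibration is good to about 2 mm. A picture is of the moment at which its call begins.
- ctrl.job_done(): hands the job in, once; it reports no verdict.
Trained networks look in a picture, given as the dict that the camera call returned (one of the last four; its "shot" number tells which), for a name from the list of things; names that differ only in an ending like _2 or _b are one class to them, and where a whole thing is asked for, a point or a joint stands for the part that bears it (a point fixed in the world has none). Each returns a list of dicts, best first, with "p" (0 to 1); they miss things now and then, are a little off and sometimes report something else, mostly with a low value. They report only what shows in the picture. A call takes as long as a camera call.
- spotter.spot_in(target, picture): "xy" ([column, row] as shares, 0 to 1, of the picture: columns of its width, rows of its height, amid what is visible of it).
- spotter.landmark_of(target, picture): "xy" ([column, row] as shares, 0 to 1, of the picture: columns of its width, rows of its height: a listed point, or the origin of a listed thing).
The state is a dict: "time": time; "qpos": joint angles; "joint_velocities": joint speeds; "joint_torque": joint torques, N m; "tool_pos": TCP position; "tcp_rot": TCP orientation; "contact_force": force on the tool from outside, world axes, zero at the start; "torque": the same for the moment, N m; "opening": opening from 0.0 (shut) to 1.0 (fully open).
Only numpy, scipy, OpenCV 4.12 (cv2) and the standard library are available. Lean on these libraries where they do the work, as an engineer would, in place of code of your own. Each camera call takes 0.05 s, during which the arm holds its last target.

## Working session

There is one attempt and no reset: what is moved stays moved. The work goes in short steps, Python scripts to look and compute and a tool call to move; the robot and the scene stay as the last step left them, time stands still between calls to the robot, and variables do not carry over. Pictures are saved under pics/ and viewed, and the job is handed in when it is done.

Besides the shell and the picture viewer there is one more tool, called after "Request:" as a command line: name --argument value ..., lists and objects as JSON in quotes. drive_tool: Moves the arm, as the interface text tells. Its arguments: {"type":"object","properties":{"twist":{"type":"array"},"xyz":{"type":"array"},"grip":{"type":"array"}},"required":["twist","xyz","grip"]}

```bash
ls; mkdir -p pics
cat > h.py <<'E'
import numpy as np, cv2
from bench import ctrl, optics, spotter
from scipy.spatial.transform import Rotation as R
def K(d):
    f=200/np.tan(np.radians(d['fov_y'])/2); return f
def world(d,u,v,z=None):
    f=K(d); 
    if z is None: z=d['z_map'][int(v),int(u)]
    pc=np.array([(u-d['cx'])/f*z,(v-d['cy'])/f*z,z])
    Rm=cv2.Rodrigues(np.array(d['rvec'],float))[0]
    return Rm.T@(pc-np.array(d['tvec']).ravel())
def ray_h(d,u,v,h):
    Rm=cv2.Rodrigues(np.array(d['rvec'],float))[0]; f=K(d)
    c=-Rm.T@np.array(d['tvec']).ravel()
    r=Rm.T@np.array([(u-d['cx'])/f,(v-d['cy'])/f,1.])
    return c+r*(h-c[2])/r[2]
def proj(d,P):
    Rm=cv2.Rodrigues(np.array(d['rvec'],float))[0]; f=K(d)
    p=Rm@np.array(P)+np.array(d['tvec']).ravel()
    return p[0]/p[2]*f+d['cx'],p[1]/p[2]*f+d['cy']
def save(d,n): cv2.imwrite('pics/'+n,d['img'][:,:,::-1])
E
python3 - <<'E'
from h import *
s=ctrl.sense(); print(s['time'],s['tool_pos'],s['tcp_rot'],s['opening'],ctrl.grasp_offset)
for n in ['top','scene','wrist']:
    d=optics.get_image(n); save(d,n+'0.png')
    for t,h in [('ball_top',.135),('latch_bar',.139),('coupler',0),('front_wagon',0),('jar_mid',.037),('tape_mid',.012),('figure_mid',.08),('paint_brush_grip',.01)]:
        for r in spotter.landmark_of(t,d)[:2]:
            u,v=r['xy'][0]*640,r['xy'][1]*400
            print(n,t,round(r['p'],2),round(u),round(v),ray_h(d,u,v,h).round(3),world(d,min(u,639),min(v,399)).round(3))
E
```

```text
pics
0.0 [0.24957055 0.65358244 0.21329275] [ 0.12786255  0.6954535  -0.12861928  0.69530761] 1.0029252430950715 0.0188
top ball_top 0.72 398 226 [ 0.508 -0.111  0.135] [ 0.506 -0.109  0.144]
top latch_bar 0.61 395 194 [ 0.59  -0.108  0.139] [ 0.588 -0.106  0.149]
top coupler 0.62 389 234 [ 0.503 -0.109  0.   ] [ 0.488 -0.088  0.135]
top coupler 0.56 394 191 [ 0.627 -0.13   0.   ] [ 0.627 -0.129  0.002]
top front_wagon 0.89 389 237 [ 0.495 -0.108  0.   ] [ 0.482 -0.089  0.129]
top front_wagon 0.33 414 271 [ 0.399 -0.17   0.   ] [ 0.399 -0.166  0.018]
top jar_mid 0.73 321 273 [0.399 0.088 0.037] [0.398 0.087 0.074]
top jar_mid 0.18 323 170 [0.688 0.075 0.037] [0.698 0.075 0.001]
top tape_mid 0.69 322 171 [0.693 0.078 0.012] [0.373 0.074 1.188]
top figure_mid 0.69 448 157 [ 0.703 -0.269  0.08 ] [ 0.699 -0.265  0.091]
top paint_brush_grip 0.77 414 270 [ 0.4  -0.17  0.01] [ 0.399 -0.168  0.023]
scene latch_bar 0.79 261 242 [ 0.581 -0.101  0.139] [ 0.582 -0.102  0.14 ]
scene coupler 0.89 240 264 [ 0.502 -0.102  0.   ] [ 0.501 -0.102 -0.002]
scene front_wagon 0.89 239 262 [ 0.496 -0.1    0.   ] [ 0.495 -0.099 -0.002]
scene jar_mid 0.73 256 186 [0.387 0.094 0.037] [0.412 0.07  0.07 ]
scene jar_mid 0.51 234 240 [ 0.465 -0.075  0.037] [ 0.521 -0.119  0.122]
scene tape_mid 0.75 346 251 [0.689 0.067 0.012] [0.685 0.074 0.001]
scene figure_mid 0.75 253 358 [ 0.71  -0.282  0.08 ] [ 0.716 -0.287  0.096]
scene paint_brush_grip 0.8 187 257 [ 0.39  -0.164  0.01 ] [ 0.394 -0.167  0.016]
scene paint_brush_grip 0.62 237 262 [ 0.498 -0.107  0.01 ] [ 0.491 -0.101 -0.002]
```

View pics/top0.png

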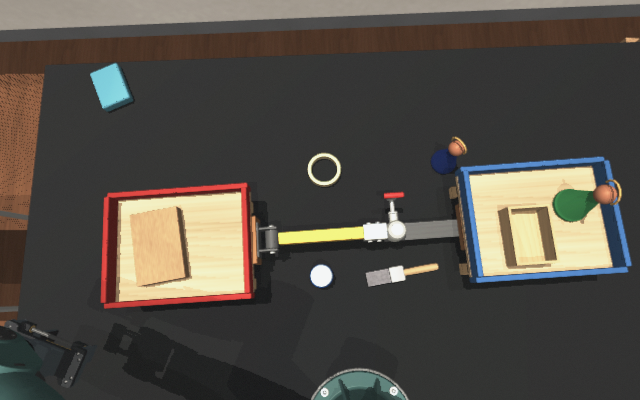

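View pics/scene0.png

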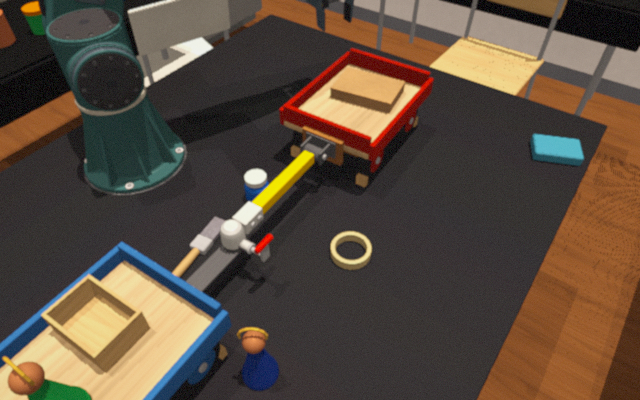

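View pics/wrist0.png

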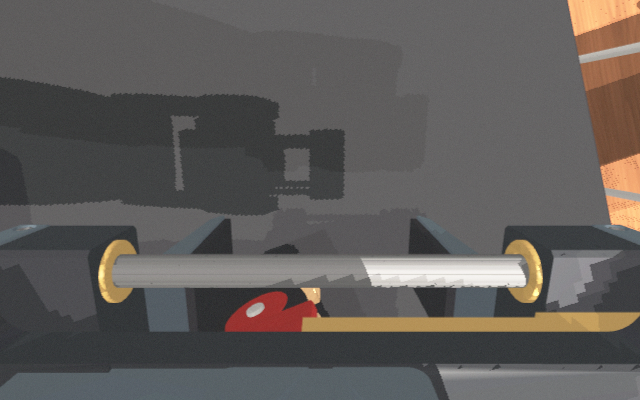

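The top view shows the train along world y. The dome is near (397,230), the red bar at (394,195), the yellow tube spans (279,239) to (363,234), and the figure is at (445,160). Next I'll fit the coupler frame.

```bash
cat >> h.py <<'E'
def cloud(d):
    z=d['z_map']; v,u=np.mgrid[0:400,0:640]; f=K(d)
    pc=np.stack([(u-d['cx'])/f*z,(v-d['cy'])/f*z,z],-1)
    Rm=cv2.Rodrigues(np.array(d['rvec'],float))[0]
    return (pc-np.array(d['tvec']).ravel())@Rm
E
python3 - <<'E'
from h import *
for n in ['top','scene']:
    d=optics.get_image(n); P=cloud(d); hsv=cv2.cvtColor(d['img'],cv2.COLOR_RGB2HSV).astype(int)
    H,S,V=hsv[...,0],hsv[...,1],hsv[...,2]; ok=d['z_map']>0
    x,y,z=P[...,0],P[...,1],P[...,2]
    near=(abs(x-.55)<.1)
    m=ok&((H<6)|(H>174))&(S>150)&near&(abs(y+.1)<.06)&(z>.11)
    p=P[m]; print(n,'bar',m.sum(),p.mean(0).round(4),p.min(0).round(3),p.max(0).round(3), np.degrees(np.arctan2(*np.linalg.svd(p[:,:2]-p[:,:2].mean(0))[2][0])).round(1), 'px',np.argwhere(m).mean(0))
    m=ok&(abs(H-27)<7)&(S>140)&(abs(x-.48)<.06)&(y>-.1)&(y<.25)&(z>.115)
    p=P[m]; c=np.median(p,0); a=np.linalg.svd(p-p.mean(0),full_matrices=False)[2][0]; print(n,'tube',m.sum(),p.mean(0).round(4),a.round(4),p.min(0).round(3),p.max(0).round(3))
    m=ok&(S<60)&(V>90)&(abs(x-.5)<.06)&(abs(y+.1)<.06)&(z>.12)
    p=P[m]; 
    if len(p): print(n,'dome',m.sum(),p.mean(0).round(4),p.min(0).round(3),p.max(0).round(3))
s=ctrl.sense(); print(R.from_quat(s['tcp_rot']).as_matrix().round(3),s['tool_pos'])
d=optics.get_image('top'); c=cv2.resize(d['img'][180:260,260:440],None,fx=4,fy=4,interpolation=2); cv2.imwrite('pics/topz.png',c[:,:,::-1])
d=optics.get_image('scene'); c=cv2.resize(d['img'][130:290,190:350],None,fx=4,fy=3.7,interpolation=2); cv2.imwrite('pics/scz.png',c[:,:,::-1])
E
```

```text
top bar 102 [ 0.5869 -0.1028  0.1448] [ 0.581 -0.127  0.139] [ 0.595 -0.079  0.15 ] -1.5 px [194.94117647 393.42156863]
top tube 53 [0.4886 0.0925 0.129 ] [-0.031   0.9995 -0.0054] [ 0.472 -0.009  0.115] [0.51  0.194 0.133]
top dome 590 [ 0.4973 -0.0838  0.1356] [ 0.473 -0.129  0.12 ] [ 0.525 -0.04   0.147]
scene bar 151 [ 0.5898 -0.1027  0.1441] [ 0.581 -0.128  0.134] [ 0.595 -0.076  0.149] 178.0 px [243.31788079 263.2781457 ]
scene tube 1018 [0.4958 0.0846 0.1286] [ 0.0483 -0.9988  0.0015] [ 0.46  -0.019  0.115] [0.513 0.204 0.136]
scene dome 739 [ 0.5049 -0.0895  0.1344] [ 0.476 -0.132  0.12 ] [ 0.527 -0.04   0.146]
[[ 0.     0.357  0.934]
 [ 0.     0.934 -0.357]
 [-1.     0.     0.   ]] [0.24973562 0.65397382 0.21395705]
```

View pics/topz.png

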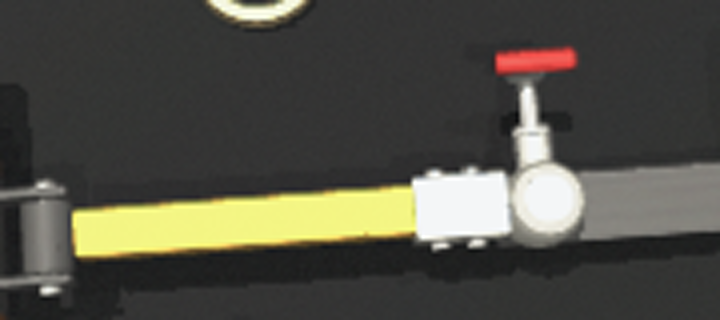

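View pics/scz.png

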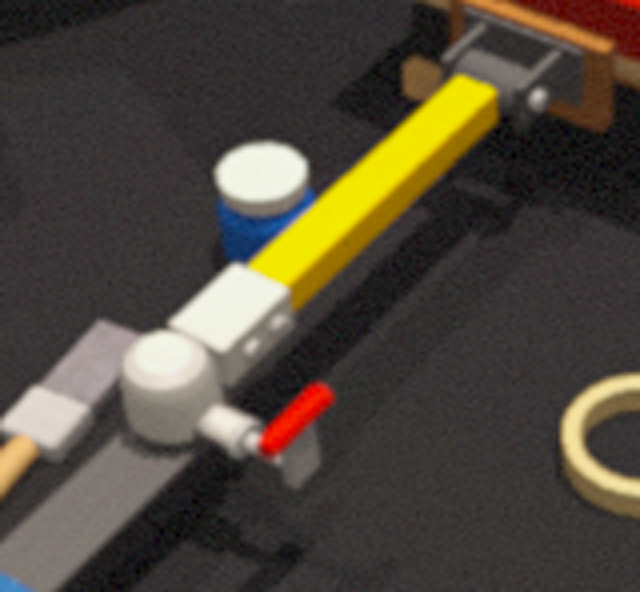

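Run:
```python
from h import *
d=optics.get_image('top')
f=lambda a,b,h:ray_h(d,260+a/4-.375,180+b/4-.375,h)
A=f(75,234,.13);B=f(412,212,.13);D=f(547,198,.142);bar=f(536.5,60,.146);bl=f(497,62,.146);br=f(577,58,.146)
print(A,B,D,bar)
for p,q in[(A,B),(A,D),(bl,br)]: v=p-q;print(np.degrees(np.arctan2(-v[0],v[1])))
v=bar-D;print('perp',np.degrees(np.arctan2(v[1],v[0])),np.linalg.norm(v[:2]))
# yellow fit in top with min area rect
hsv=cv2.cvtColor(d['img'],cv2.COLOR_RGB2HSV).astype(int);m=(abs(hsv[...,0]-28)<8)&(hsv[...,1]>80)&(hsv[...,2]>120)
m[:, :275]=0;m[:,368:]=0;m[:220]=0;m[250:]=0
q=np.argwhere(m)[:,::-1].astype(np.float32);l=cv2.fitLine(q,2,0,.01,.01).ravel();print(len(q),l)
a=ray_h(d,l[2]-40*l[0],l[3]-40*l[1],.13);b=ray_h(d,l[2]+40*l[0],l[3]+40*l[1],.13);v=a-b;v=v*np.sign(v[1]);print(a,b,np.degrees(np.arctan2(-v[0],v[1])))
```

```text
[0.48655739 0.19337838 0.13      ] [ 0.49461455 -0.02141532  0.13      ] [ 0.49968422 -0.10524181  0.142     ] [ 0.58748025 -0.10345584  0.146     ]
2.1482243069576796
2.517004265774512
1.178595731890881
perp 1.1653642202416783 0.08781418870938959
1027 [ 9.9741143e-01 -7.1905501e-02  3.2060565e+02  2.3468549e+02]
[0.48783046 0.18740023 0.13      ] [ 0.49684569 -0.01613171  0.13      ] 2.53619808350931
```

Request:
drive_tool --twist '[[0,0,0],[0,0,0],[0.15,0,0],[0.3,0,0],[0.45,0,0],[0.6,0,0],[0.75,0,0],[0.9,0,0],[1.05,0,0],[1.162,0,0],[1.162,0,0],[1.162,0,0]]' --xyz '[[-0.05,0,0],[-0.1,0,0],[-0.1,-0.035,0.035],[-0.1,-0.07,0.07],[-0.1,-0.105,0.105],[-0.1,-0.14,0.14],[-0.1,-0.175,0.175],[-0.1,-0.21,0.21],[-0.1,-0.245,0.245],[-0.1,-0.28,0.28],[-0.1,-0.315,0.315],[-0.1,-0.35,0.35]]' --grip '[0.6,0.6,0.6,0.6,0.6,0.6,0.6,0.6,0.6,0.6,0.6,0.6]'

```text
time: 2.8
tool_pos: [0.4523, 0.2002, 0.3143]
tcp_rot: [0.489, 0.511, -0.489, 0.511]
contact_force: [1.1, 0.1, 0.0]
opening: 0.599
```

Request:
drive_tool --twist '[[0,0,0],[0,0,0],[0,0,0],[0,0,0],[0,0,0],[0,0,0],[0,0,0],[0,0,0],[0,0,0],[0,0,0],[0,0,0]]' --xyz '[[0,0.016,0.04],[0,0.032,0.08],[0,0.048,0.12],[0,0.063,0.16],[0,0.079,0.2],[0,0.095,0.24],[0,0.11,0.28],[0.03,0.122,0.308],[0.07,0.122,0.308],[0.074,0.122,0.308],[0.074,0.122,0.308]]' --grip '[0.6,0.6,0.6,0.6,0.6,0.6,0.6,0.6,0.6,0.6,0.6]'

```text
time: 3.9
tool_pos: [0.5868, -0.0999, 0.2398]
tcp_rot: [0.489, 0.511, -0.489, 0.51]
contact_force: [0.4, -0.6, 2.0]
opening: 0.6
```

Run:
```python
from h import *
s=ctrl.sense();print(s['time'],s['tool_pos'],s['contact_force'])
for n in ['wrist','top']:
    d=optics.get_image(n); save(d,n+'1.png'); P=cloud(d); hsv=cv2.cvtColor(d['img'],cv2.COLOR_RGB2HSV).astype(int)
    H,S,V=hsv[...,0],hsv[...,1],hsv[...,2]
    x,y,z=P[...,0],P[...,1],P[...,2]
    m=(d['z_map']>0)&((H<6)|(H>174))&(S>150)&(abs(x-.58)<.06)&(abs(y+.1)<.07)&(z>.1)&(z<.17)
    p=P[m]
    if len(p): print(n,len(p),p.mean(0).round(4),p.min(0).round(4),p.max(0).round(4),np.argwhere(m).mean(0))
    if n=='wrist' and len(p):
        a=p[:,:2]-p[:,:2].mean(0); v=np.linalg.svd(a,full_matrices=False)[2][0]; print('dir',v)
```

```text
3.9 [ 0.58678755 -0.09990697  0.23975899] [ 0.36621043 -0.55011056  2.02302086]
wrist 965 [ 0.5874 -0.1014  0.1439] [ 0.5797 -0.1263  0.1362] [ 0.595  -0.0766  0.1472] [205.83005181 321.59067358]
dir [ 0.04914202 -0.9987918 ]
```

View pics/wrist1.png

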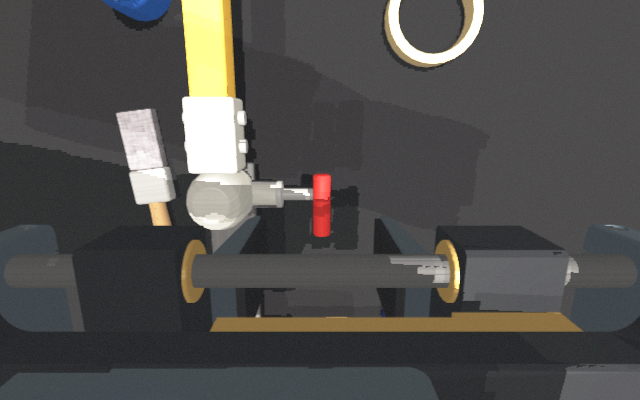

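View pics/top1.png

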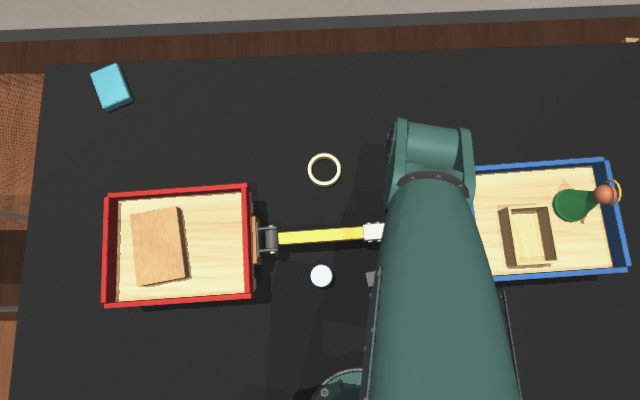

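The wrist view shows the bar upright at (321,206), centred between the jaws, so I can descend.

Request:
drive_tool --twist '[[0,0,0],[0,0,0],[0,0,0],[0,0,0],[0,0,0],[0,0,0],[0,0,0]]' --xyz '[[0.025,0,0],[0.05,0,0],[0.07,0,0],[0.09,0,0],[0.105,0,0],[0.118,0,0],[0.118,0,0]]' --grip '[0.6,0.6,0.6,0.6,0.6,0.6,0.6]'

```text
time: 4.7
tool_pos: [0.5869, -0.0999, 0.1212]
tcp_rot: [0.489, 0.511, -0.489, 0.511]
contact_force: [0.2, 0.7, 0.1]
opening: 0.601
```

Run:
```python
from h import *
s=ctrl.sense();print(s['time'],s['tool_pos'],s['contact_force'])
d=optics.get_image('wrist'); save(d,'wrist2.png')
```

```text
4.7 [ 0.58692643 -0.09994845  0.12122859] [0.17842896 0.68295801 0.07119234]
```

View pics/wrist2.png

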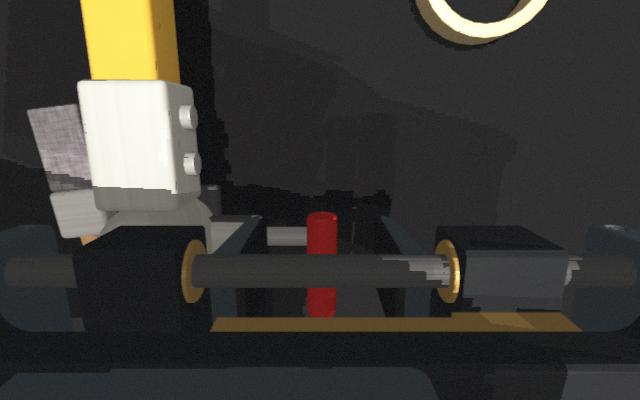

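The bar (322,265) sits centred between the fingers, so I'll close on it.

Request:
drive_tool --twist '[[0,0,0],[0,0,0],[0,0,0],[0,0,0],[0,0,0],[0,0,0],[0,0,0],[0,0,0]]' --xyz '[[0,0,0],[0,0,0],[0,0,0],[0,0,0],[0,0,0],[0,0,0],[0,0,0],[0,0,0]]' --grip '[0,0,0,0,0,0,0,0]'

```text
time: 5.55
tool_pos: [0.5876, -0.1002, 0.1221]
tcp_rot: [0.489, 0.511, -0.489, 0.511]
contact_force: [1.8, 0.9, 0.3]
opening: 0.146
```

Request:
drive_tool --twist '[[0,0,0],[0,0,0],[0,0,0],[0,0,0],[0,0,0],[0,0,0]]' --xyz '[[0,0.003,0],[0,0.006,0],[0,0.009,0],[0,0.012,0],[0,0.012,0],[0,0.012,0]]' --grip '[0,0,0,0,0,0]'

```text
time: 6.15
tool_pos: [0.5983, -0.0997, 0.1218]
tcp_rot: [0.488, 0.512, -0.489, 0.51]
contact_force: [-8.4, -0.9, 8.0]
opening: 0.146
```

Request:
drive_tool --twist '[[0,0,0],[0,0,0],[0,0,0],[0,0,0]]' --xyz '[[0,0.002,0],[0,0.004,0],[0,0.004,0],[0,0.004,0]]' --grip '[0,0,0,0]'

```text
time: 6.55
tool_pos: [0.6019, -0.0996, 0.1218]
tcp_rot: [0.488, 0.512, -0.49, 0.51]
contact_force: [-10.6, -1.3, 9.8]
opening: 0.148
```

Run:
```python
from h import *
s=ctrl.sense();print(s['time'],s['tool_pos'],s['contact_force'],s['torque'])
for n in['wrist','scene']:
    d=optics.get_image(n); save(d,n+'3.png')
s=ctrl.sense();print(s['time'],s['tool_pos'],s['contact_force'],s['torque'])
```

```text
6.55 [ 0.60188165 -0.09956171  0.12178344] [-10.59431735  -1.29024382   9.77797771] [-0.37270543  1.80587797  0.00404106]
6.65 [ 0.60189403 -0.09955827  0.12180634] [-10.11229785  -2.17502598   9.37232023] [-0.3211379   1.80422177 -0.03860725]
```

View pics/wrist3.png

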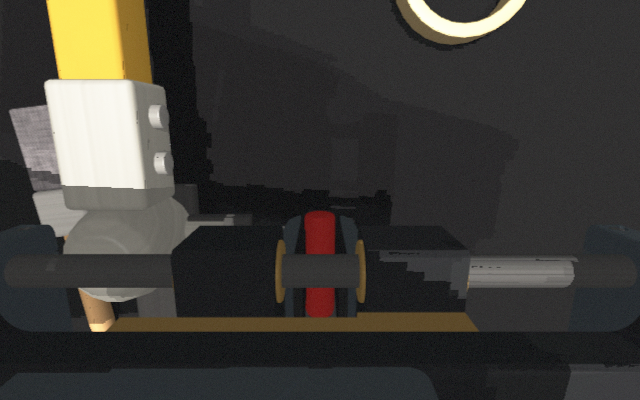

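View pics/scene3.png

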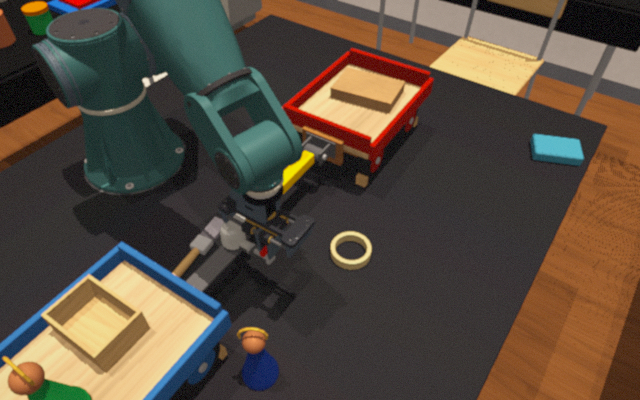

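Request:
drive_tool --twist '[[0,0,0],[0,0,0],[0,0,0]]' --xyz '[[0,0.001,0],[0,0.002,0],[0,0.002,0]]' --grip '[0,0,0]'

```text
time: 6.95
tool_pos: [0.6022, -0.0995, 0.1215]
tcp_rot: [0.487, 0.513, -0.491, 0.509]
contact_force: [-23.7, -2.5, 18.5]
opening: 0.144
```

Run:
```python
from h import *
s=ctrl.sense();print(s['time'],s['tool_pos'],s['contact_force'],s['torque'],R.from_quat(s['tcp_rot']).as_matrix().round(3))
```

```text
6.95 [ 0.60221721 -0.09950059  0.1215332 ] [-23.66186451  -2.53868165  18.53692626] [-0.60006204  3.92167864  0.01978504] [[-0.007  0.999  0.044]
 [ 0.     0.044 -0.999]
 [-1.    -0.007 -0.001]]
```

The latch is against its stop: 14.6 mm of travel and a jump in force. Now the lift starts along the hinge arc, and I'll check early that it is not held.

Request:
drive_tool --twist '[[0,0,0],[0,-0.01,0],[0,-0.02,0],[0,-0.03,0],[0,-0.04,0],[0,-0.04,0]]' --xyz '[[0,-0.0005,0],[-0.0032,-0.0005,-0.0001],[-0.0064,-0.0005,-0.0002],[-0.0095,-0.0005,-0.0003],[-0.0127,-0.0005,-0.0005],[-0.0127,-0.0005,-0.0005]]' --grip '[0,0,0,0,0,0]'

```text
time: 7.55
tool_pos: [0.6017, -0.099, 0.1332]
tcp_rot: [0.477, 0.502, -0.5, 0.519]
contact_force: [-11.6, -6.7, -4.8]
opening: 0.145
```

Run:
```python
from h import *
s=ctrl.sense();print(s['time'],s['tool_pos'],s['contact_force'],s['torque'],R.from_quat(s['tcp_rot']).as_matrix().round(3))
d=optics.get_image('wrist'); save(d,'wrist4.png')
```

```text
7.55 [ 0.60171314 -0.09903464  0.13316958] [-11.61685294  -6.67432809  -4.83678593] [-1.08014622  1.96716509 -0.11037123] [[-0.005  0.999  0.044]
 [-0.04   0.044 -0.998]
 [-0.999 -0.007  0.04 ]]
```

View pics/wrist4.png

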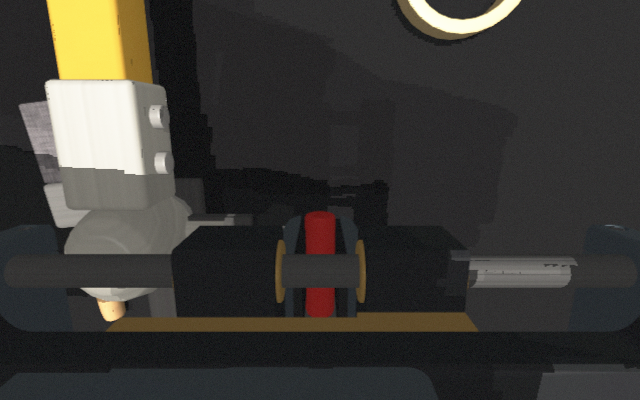

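Lift is free (about 5 N) and the coupler rides with the gripper; the tube and bar hold the same place in the wrist view as before. Continuing.

Request:
drive_tool --twist '[[0,-0.01,0],[0,-0.02,0],[0,-0.035,0],[0,-0.05,0],[0,-0.065,0],[0,-0.08,0],[0,-0.095,0],[0,-0.11,0],[0,-0.12,0],[0,-0.125,0],[0,-0.125,0]]' --xyz '[[-0.0032,0.0005,0.0005],[-0.0064,0.0005,0.0005],[-0.0111,0.0005,0.0003],[-0.0159,0.0005,0.0],[-0.0206,0.0005,-0.0004],[-0.0254,0.0005,-0.0008],[-0.0301,0.0005,-0.0013],[-0.0349,0.0005,-0.0019],[-0.0381,0.0005,-0.0023],[-0.0396,0.0005,-0.0025],[-0.0396,0.0005,-0.0025]]' --grip '[0,0,0,0,0,0,0,0,0,0,0]'

```text
time: 8.7
tool_pos: [0.6016, -0.0946, 0.1721]
tcp_rot: [0.445, 0.469, -0.529, 0.549]
contact_force: [-13.3, -1.9, -5.8]
opening: 0.144
```

Run:
```python
from h import *
s=ctrl.sense();print(s['time'],s['tool_pos'],s['contact_force'],s['torque'],R.from_quat(s['tcp_rot']).as_matrix().round(3),s['opening'])
```

```text
8.7 [ 0.60156311 -0.09461844  0.17209371] [-13.33950683  -1.85617668  -5.7923931 ] [ 0.04888816  2.22108536 -0.4003229 ] [[-0.001  0.999  0.044]
 [-0.164  0.043 -0.986]
 [-0.986 -0.008  0.164]] 0.14387982626519358
```

Request:
drive_tool --twist '[[0,-0.01,0],[0,-0.02,0],[0,-0.035,0],[0,-0.05,0],[0,-0.065,0],[0,-0.08,0],[0,-0.095,0],[0,-0.11,0],[0,-0.12,0],[0,-0.13,0],[0,-0.13,0],[0,-0.13,0]]' --xyz '[[-0.0032,0,-0.0001],[-0.0064,0,-0.0002],[-0.0111,0,-0.0004],[-0.0159,0,-0.0007],[-0.0206,0,-0.0011],[-0.0254,0,-0.0015],[-0.0301,0,-0.002],[-0.0349,0,-0.0026],[-0.0381,0,-0.003],[-0.0412,0,-0.0035],[-0.0412,0,-0.0035],[-0.0412,0,-0.0035]]' --grip '[0,0,0,0,0,0,0,0,0,0,0,0]'

```text
time: 9.9
tool_pos: [0.6011, -0.0847, 0.212]
tcp_rot: [0.41, 0.432, -0.558, 0.578]
contact_force: [-12.9, -1.0, -4.8]
opening: 0.146
```

Run:
```python
from h import *
s=ctrl.sense();print(s['time'],s['tool_pos'],s['contact_force'],s['torque'],R.from_quat(s['tcp_rot']).as_matrix().round(3),s['opening'])
for n in['wrist','scene','top']:
    d=optics.get_image(n); 
    P=cloud(d); hsv=cv2.cvtColor(d['img'],cv2.COLOR_RGB2HSV).astype(int)
    H,S,V=hsv[...,0],hsv[...,1],hsv[...,2]; x,y,z=P[...,0],P[...,1],P[...,2]
    m=(d['z_map']>0)&(abs(H-27)<8)&(S>110)&(abs(x-.49)<.05)&(y>-.07)&(y<.2)&(z>.11)
    p=P[m]
    if len(p)>20:
        c=p.mean(0);v=np.linalg.svd(p-c,full_matrices=False)[2][0];print(n,len(p),c,v,'slope',np.arcsin(abs(v[2])))
    save(d,n+'5.png')
    if n!='wrist':
        for t,h in [('jar_mid',.037),('tape_mid',.012),('figure_mid',.08),('paint_brush_grip',.01)]:
            for r in spotter.landmark_of(t,d)[:1]: print(t,r['p'],ray_h(d,r['xy'][0]*640,r['xy'][1]*400,h).round(3))
    if n=='scene':
        c=cv2.resize(d['img'][130:290,190:350],None,fx=4,fy=3.7,interpolation=2); cv2.imwrite('pics/scz5.png',c[:,:,::-1])
```

```text
9.9 [ 0.6011452  -0.08469618  0.21204523] [-12.92182129  -0.98840179  -4.82707928] [ 0.19038242  2.18779414 -0.63737755] [[ 0.005  0.999  0.043]
 [-0.291  0.042 -0.956]
 [-0.957 -0.008  0.29 ]] 0.1455091134298359
wrist 5390 [0.50161969 0.00386641 0.18680386] [-0.63857977 -0.38021537  0.66906812] slope 0.7329541994156963
scene 292 [0.49633331 0.16240063 0.14238771] [-0.0834897   0.59015895 -0.80295821] slope 0.9322418986216192
jar_mid 0.49 [0.384 0.099 0.037]
tape_mid 0.88 [0.698 0.075 0.012]
figure_mid 0.7 [ 0.712 -0.28   0.08 ]
paint_brush_grip 0.89 [ 0.393 -0.164  0.01 ]
top 714 [0.48817174 0.12746399 0.15745824] [ 0.00116525  0.78438099 -0.62027825] slope 0.6690973923531377
jar_mid 0.66 [0.394 0.096 0.037]
tape_mid 0.61 [0.694 0.072 0.012]
figure_mid 0.88 [ 0.706 -0.273  0.08 ]
paint_brush_grip 0.34 [0.694 0.077 0.01 ]
```

View pics/scz5.png

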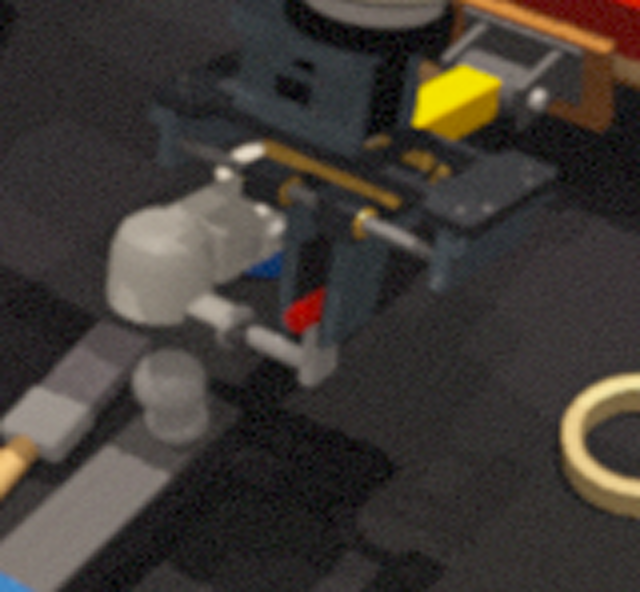

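View pics/wrist5.png

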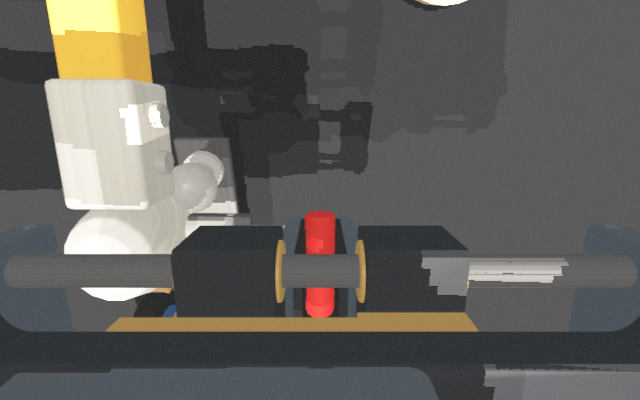

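View pics/top5.png

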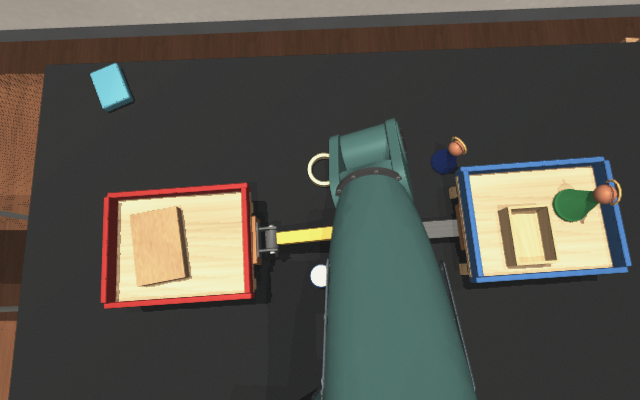

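The ball is visibly clear below the raised coupler. In the wrist view the bar and dome sit in the jaws as they did when seated. I'll hold still briefly, check again, then hand in.

Request:
drive_tool --twist '[[0,0,0],[0,0,0],[0,0,0],[0,0,0],[0,0,0],[0,0,0]]' --xyz '[[0,0,0],[0,0,0],[0,0,0],[0,0,0],[0,0,0],[0,0,0]]' --grip '[0,0,0,0,0,0]'

```text
time: 11.05
tool_pos: [0.6012, -0.0847, 0.2119]
tcp_rot: [0.41, 0.432, -0.558, 0.578]
contact_force: [-14.0, -0.8, -4.8]
opening: 0.145
```

Run:
```python
from h import *
s=ctrl.sense();print(s['time'],s['tool_pos'],s['contact_force'],s['opening'],abs(s['joint_velocities']).max() if hasattr(s['joint_velocities'],'max') else s['joint_velocities'])
# dome/tube slope from wrist: fit plane to top face of aluminium block/tube
d=optics.get_image('wrist');P=cloud(d)
q=P[10:70:3,75:135:3].reshape(-1,3); c=q.mean(0); n=np.linalg.svd(q-c)[2][2]; n*=np.sign(n[2]); print('tube top normal',n,'tilt',np.arctan2(np.hypot(n[0],n[1]),n[2]),c)
ok=abs(s['tool_pos'][2]-.212)<.002
if ok: print(ctrl.job_done())
```

```text
11.05 [ 0.60116164 -0.08474687  0.21193121] [-14.02668367  -0.8125873   -4.83124091] 0.14514534382116095 0.0014821696301962454
tube top normal [-0.60943422  0.72069674  0.33043325] tilt 1.2340337530328624 [0.50273775 0.00798906 0.19039077]
the job is handed in; nothing more can be done
None
```

The red wagon is uncoupled, and the arm is holding the tongue up with about 49–51 mm of clear air over the ball. I handed the job in at about 11 s.

- **Latch:** I gripped the red bar and drew it about 14.6 mm, until the force jumped from 11 to 24 N at the end stop. Only then did I lift.
- **Lift:** The tongue followed its hinge arc with about 5 N of upward pull, so the keeper was never loaded. The side force stayed at 12–14 N to the end, a little above the drawn spring force.
- **Clear air:** I worked this out from the tool height and tilt (about 0.29 rad) and the hinge geometry. The scene picture shows the ball free below the coupler.
- **Steadiness:** After about a second of holding, the height had changed by only 0.1 mm and the joints were practically still.

**Checks that failed or disagreed:**
- My attempts to measure the tongue's slope directly from camera depth gave meaningless values, because the samples mixed several surfaces. The tilt therefore rests on the arm's own pose and on the wrist picture, where the coupler keeps its place relative to the gripper.
- The top camera failed to find the brush because the arm was in the way, but the scene camera put it where it started.
- The jar, tape and figure were found within about 1 cm of their first positions. The largest difference was the jar, which the arm partly hid.

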